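# Load the right-length sleeve into the transit cradle

### The arm

A 6-joint arm with a two-finger parallel gripper is mounted at the origin on the work surface. World frame = base frame: x ahead of the robot, y to its left, z up, the work surface at z = 0. Lengths are in m, angles in rad, forces in N, time in s.
With the tool pointing down it reaches from about 0.35 to 0.975 m from the base axis. Payload 7.1 kg.
Tool frame: the origin (TCP) lies on the centre line of the jaws, within the pads' length; the fingertips stand manip.tip_reach ahead of it and the grasp point (between the pads) lies 11 mm behind it (manip.tip_reach is the distance from the TCP to the fingertips, in m); z points along the fingers, y is the direction in which the jaws open and shut (so a half turn about z gives the same grasp; the last joint's range is limited). The gripper opens to 88 mm and grips with 3 to 60 N. Pads are 20 mm wide; open, the fingers measure 115 mm over their backs; the gripper's body (75 mm by 178 mm) begins 61 mm behind the grasp point.
Start: joints at [-0.019, 0.423, 1.63, -0, 1.089, -0.019], TCP at [0.625, 0, 0.231] pointing down, gripper open.
Joint ranges: [-3, 3], [-0.9, 2.11], [0.09, 2.58], [-1.31, 4.45], [0.11, 2.69], [-2.54, 2.54]. Speed limits (rad/s): [2.39, 2.39, 3.01, 3.14, 3.14, 3.14].

### API

Orientations are given as a unit quaternion [x, y, z, w].
In Python, from plant import manip, cams, workorder gives the robot as it stands.
- The arm moves only by the tool drive_tool, never from a script. Its argument "targets" is a list of rows, each an object of numbers: "x", "y", "z": the shift along the tool's x, y, z in m; "roll": the turn about the tool's z in degrees. In form: [{"x": .., "y": .., "z": .., "roll": ..}, ...]. A call has 1 to 5 rows; each row is the pose to reach, as a shift and turn from the pose commanded when the call began, along the tool's axes at that moment; what a row does not reach only later rows make up. A row lasts 1/10 s, in which the tool goes at most 50 mm and 8.59 degrees, less where a joint would pass 70% of its speed; a pose out of reach is approached as far as the arm can. A call with a gripper value outside its range is refused whole. "jaw" is the opening, from 0 (shut) to 1 (fully open), set as the call begins (left out, the last holds). The fingers move at their own pace and stop on an object; "newtons" is the grip in N (left out, the last holds). Time passes only in rows, so rows that repeat a pose let the fingers close. It gives the time, the measured TCP pose, the force and the opening at its end, in the units of the state.
- manip.state(): the state, without advancing time (a new reading comes with each control period).
- cams.read_camera(name): name is "scene" or "side" or "wrist"; returns a dict with "img" (420x560x3 uint8, red, green, blue), "z_map" (420x560 float32, m along the optical axis (not along the pixel's ray), 0 where there is no reading), "vertical_fov" (degrees; the focal length in pixels is half the picture's height over the tangent of half this angle, whatever the lens; pixels are square), "cx", "cy" (the principal point, pixels), "R" (3x3) and "t" (3): a world point X has camera coordinates R X + t. Camera axes: x right, y down, z forward; pixel columns grow to the right and rows downward; lengths in m; the calibration is good to about 2 mm. A picture is of the moment at which its call begins.
- workorder.finish_job(): hands the job in, once; it reports no verdict.
The state is a dict: "time": time; "q": joint angles; "joint_velocities": joint speeds; "joint_efforts": joint torques, N m; "tcp_pos": TCP position; "eef_rot": TCP orientation; "force": force on the tool from outside, world axes, zero at the start; "ft_torque": the same for the moment, N m; "finger_gap": finger opening in m.
Only numpy, scipy, OpenCV 4.12 (cv2) and the standard library are available. Lean on these libraries where they do the work, as an engineer would, in place of code of your own. Each camera call takes 0.05 s, during which the arm holds its last target.

### The job

Of the four sleeves on the sloping rack, pick the one whose length just fills the gap between the blue cradle's two end stops, and lay it gently, without dropping it, into the cradle. Once it lies level on both V-supports, swing the red hold-down arm right over until it is shut over it. Leave the other three sleeves where they lie on the rack and do not disturb the other things on the bench.

Things in the scene. Friction and masses are not known exactly. Their poses are not given: they have to be found in the camera images.
- sleeve_a_mid (a point): zinc-plated plain steel sleeve (tube) 80 mm long, 32 mm outside diameter, about 220 g; one of four look-alikes that differ in length only. This point is its centre, on its axis, halfway along; local x runs along the sleeve, towards its upper end as it lies on the rack
- sleeve_b_mid (a point): zinc-plated plain steel sleeve (tube) 95 mm long, 32 mm outside diameter, about 260 g; one of four look-alikes that differ in length only. This point is its centre, on its axis, halfway along; local x runs along the sleeve, towards its upper end as it lies on the rack
- sleeve_c_mid (a point): zinc-plated plain steel sleeve (tube) 110 mm long, 32 mm outside diameter, about 300 g; one of four look-alikes that differ in length only. This point is its centre, on its axis, halfway along; local x runs along the sleeve, towards its upper end as it lies on the rack
- sleeve_d_mid (a point): zinc-plated plain steel sleeve (tube) 125 mm long, 32 mm outside diameter, about 340 g; one of four look-alikes that differ in length only. This point is its centre, on its axis, halfway along; local x runs along the sleeve, towards its upper end as it lies on the rack
- rack: fixed green rack, 288 mm wide, 125 mm high. Four lanes 66 mm apart slope 35 degrees from level, low end and lip towards the robot (local -x). Each lane is two thin rods (within 11 mm of its middle) carrying one sleeve 26 mm clear of the board; 34 mm free between sleeves; side plates stay below the rods; lip top 5 mm above the sleeve axis. Origin on the table beneath, y across lanes
- cradle: fixed blue cradle, base 205 x 90 x 12 mm; origin on the table, 70 mm along local +x from the seat; local x along the seated sleeve towards the arm's hinge, z up. Two black V-supports, 14 mm thick, 37 mm either side of the middle, tops 42 mm high; the middle 60 mm is open down to the base for fingers. Aluminium end stops 50 mm wide, 116 mm apart, 62 mm high, flared at the top
- cradle_seat (a point): where the centre of the right sleeve lies when seated: 44 mm above the table, midway between the end stops; axes as the cradle's. The sleeve may lie either way round
- cradle_hinge (a point): on the hinge axis of the red hold-down arm, fixed to the cradle: 92 mm along local +x from the seat and 70 mm above the table; the axis runs along the cradle's local y
- clamp (a joint): angle of the red hold-down arm (bar 16 x 8 mm): 0 = shut, level over the sleeve along the cradle's local -x (end of travel, its rubber pad 2 mm above a seated sleeve); pi/2 = straight up; 2.0 = leaning away from the seat. Starts at 1.5 to 1.85. Stiff hinge: it stays where left, about 2 N at the handle moves it
- clamp_grip (a point): centre of the red cross handle at the arm's free end: a round bar of 16 mm diameter and 50 mm length along the cradle's local y, 112 mm from the hinge axis
- spray_can: yellow spray can, 60 mm diameter, 160 mm tall, loose bystander; origin at the centre of its underside
- tape_roll: amber roll of tape lying flat, 100 mm diameter, 48 mm tall, loose bystander; origin at the centre of its underside
- wrench: steel wrench, 190 mm, lying on the table between robot and work, loose bystander
- coupling: steel stepped pipe coupling standing on end, 48 mm diameter, 60 mm tall, loose bystander; origin at the centre of its underside
Not all that is in view belongs to the job. What is shaped like the part that bears sleeve_c_mid but orange or yellow is not meant.

How it is judged:
By the outcome, as a careful person would: the job done as asked, in the order asked, and still so for the second after the job is handed in, with the robot touching nothing.
It also fails if it takes over 69 s, if anything falls off the work surface, if the arm or the gripper's body presses on something with over 40 N, if the wrist force passes 120 N, or if a joint passes its speed limit or range.

## Working session

There is one attempt and no reset: what is moved stays moved. The work goes in short steps, Python scripts to look and compute and a tool call to move; the robot and the scene stay as the last step left them, time stands still between calls to the robot, and variables do not carry over. Pictures are saved under pics/ and viewed, and the job is handed in when it is done.

Besides the shell and the picture viewer there is one more tool, called after ">>>" by a JSON object that holds its "name" and its "arguments", one argument or row to a line. drive_tool: Moves the arm, as the interface text tells. Its arguments: {"type":"object","properties":{"targets":{"type":"array"},"jaw":{"type":"number"},"newtons":{"type":"number"}},"required":["targets"]}

```bash
mkdir -p pics; ls; cat > h.py <<'E'
import numpy as np, cv2
from plant import manip, cams, workorder
def grab(n,tag):
    d=cams.read_camera(n); cv2.imwrite(f'pics/{n}_{tag}.png',d['img'][:,:,::-1]); np.savez(f'pics/{n}_{tag}.npz',**{k:np.array(v) for k,v in d.items()}); return d
def pts(d):
    z=d['z_map']; h,w=z.shape; f=h/2/np.tan(np.radians(float(d['vertical_fov']))/2)
    u,v=np.meshgrid(np.arange(w),np.arange(h))
    P=np.stack([(u-d['cx'])/f*z,(v-d['cy'])/f*z,z],-1)
    return (P-d['t'])@d['R']   # R^T (P-t)
def load(n): return dict(np.load(f'pics/{n}.npz'))
E
python3 - <<'E'
from h import *
for n in ['scene','side','wrist']:
    d=grab(n,'0'); print(n,d['vertical_fov'],d['cx'],d['cy'],(-d['R'].T@d['t']).round(3),d['R'].round(2).tolist())
print(manip.state(),manip.tip_reach)
E
```

```text
pics
scene 50.854717719941284 279.60088215563724 215.69344626197474 [ 1.403 -0.182  0.875] [[0.17, 0.99, 0.01], [0.63, -0.1, -0.77], [-0.75, 0.13, -0.64]]
side 44.774496926909165 277.4823931624697 213.62740017745625 [-0.057 -0.623  1.016] [[0.72, -0.69, -0.0], [-0.52, -0.54, -0.66], [0.46, 0.48, -0.75]]
wrist 64.93912636941388 282.594848077921 207.44467694785087 [0.626 0.069 0.383] [[1.0, -0.0, -0.0], [0.0, -0.97, 0.26], [-0.0, -0.26, -0.97]]
{'time': 0.15, 'q': array([-1.90275428e-02,  4.23671865e-01,  1.63048756e+00,  2.10143232e-05,
        1.08858143e+00, -1.90046353e-02]), 'joint_velocities': array([-0.00021403, -0.00249858, -0.00256156, -0.00080202, -0.00052461,
        0.00096899]), 'joint_efforts': array([ 9.52650989e-04, -5.44981134e+01, -2.73919362e+01,  6.45430083e-02,
        2.04369903e-02, -3.19723256e-05]), 'tcp_pos': array([6.24592897e-01, 2.18690107e-05, 2.30086724e-01]), 'eef_rot': array([ 7.07118213e-01,  7.07095116e-01, -3.91456162e-04, -4.20053133e-04]), 'force': array([ 1.00813658, -0.44911563, -0.05299253]), 'ft_torque': array([-0.00198681, -0.01457186, -0.00471248]), 'finger_gap': 0.08774088073065628} 0.008
```

View pics/scene_0.png

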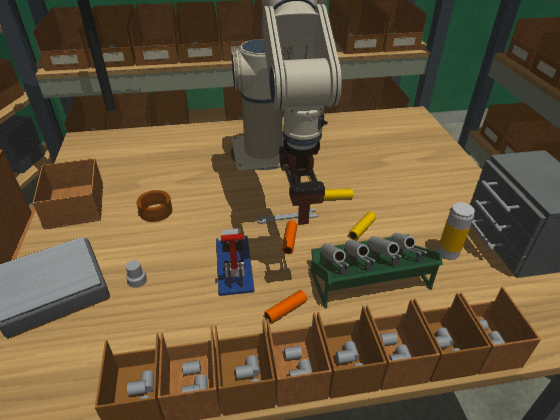

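View pics/side_0.png

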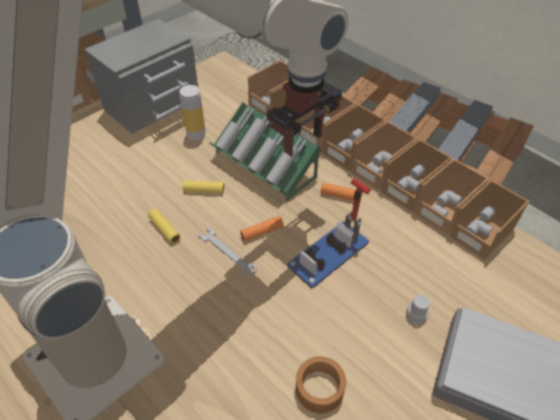

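View pics/wrist_0.png

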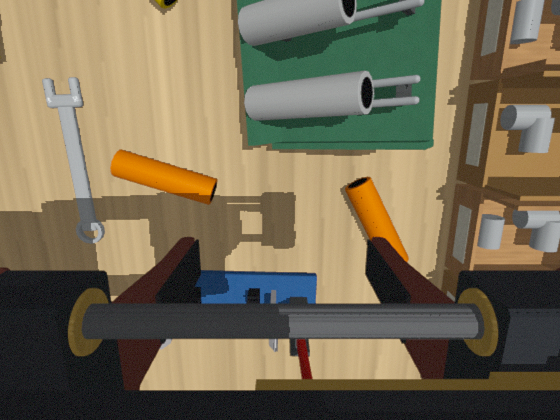

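The scene view shows the cradle at about (235,265) and the rack with four sleeves at (335-405,250). The red arm is upright at the cradle's far end. Next I measure from depth.

```bash
python3 - <<'E'
from h import *
for n in ['scene_0','side_0']:
    d=load(n); P=pts(d); I=d['img'].astype(int); hsv=cv2.cvtColor(d['img'],cv2.COLOR_RGB2HSV).astype(int)
    H,S,V=hsv[...,0],hsv[...,1],hsv[...,2]; ok=d['z_map']>0
    box=ok&(P[...,0]>.35)&(P[...,0]<1.1)&(abs(P[...,1])<.6)
    blue=box&(H>100)&(H<130)&(S>120)&(P[...,2]<.03)
    b=P[blue]; zt=b[abs(b[:,2]-.012)<.005]; r=cv2.minAreaRect(zt[:,:2].astype(np.float32)*1000); print(n,'blue',len(zt),np.median(zt[:,2]),r)
    red=box&((H<6)|(H>172))&(S>170)&(P[...,2]>.05)
    R=P[red]; print('red',len(R),R.min(0).round(3),R.max(0).round(3))
    green=box&(H>60)&(H<95)&(S>80)&(P[...,2]>.01); G=P[green]; print('green',len(G),np.percentile(G,[1,99],axis=0).round(3)); 
    print('rackrect',cv2.minAreaRect(G[:,:2].astype(np.float32)*1000))
E
```

```text
scene_0 blue 752 0.013715209948011125 ((568.3027954101562, -159.00350952148438), (87.75997924804688, 197.53233337402344), 88.3254165649414)
red 291 [ 0.644 -0.186  0.077] [ 0.66  -0.137  0.193]
green 1500 [[0.59  0.047 0.014]
 [0.748 0.333 0.12 ]]
rackrect ((665.2640991210938, 187.45468139648438), (159.17074584960938, 288.6988830566406), 3.1135010719299316)
side_0 blue 149 0.011851062103823775 ((534.8422241210938, -172.61581420898438), (129.25088500976562, 69.43716430664062), 21.548555374145508)
red 31 [ 0.642 -0.185  0.183] [ 0.65  -0.147  0.191]
green 2 [[0.737 0.07  0.1  ]
 [0.737 0.078 0.102]]
rackrect ((737.1643676757812, 74.10911560058594), (7.82905912399292, 0.0), -93.3403549194336)
```

```bash
python3 - <<'E'
import cv2
for n,(a,b,c,e) in {'scene_0':(210,310,200,450),'side_0':(90,290,180,390)}.items():
    i=cv2.imread(f'pics/{n}.png')[a:b,c:e]; cv2.imwrite(f'pics/crop_{n}.png',cv2.resize(i,None,fx=3,fy=3 if n!='side_0' else 3,interpolation=2)[:600,:800])
E
```

```text
(no output)
```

View pics/crop_scene_0.png

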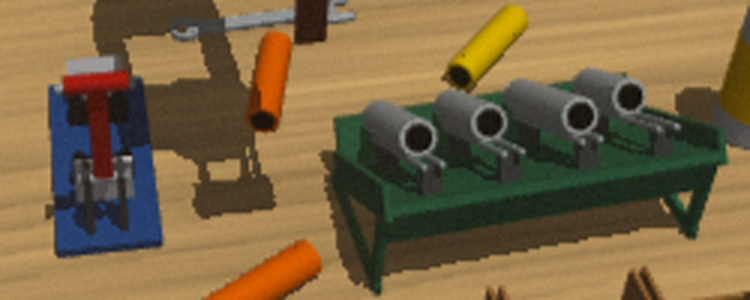

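View pics/crop_side_0.png

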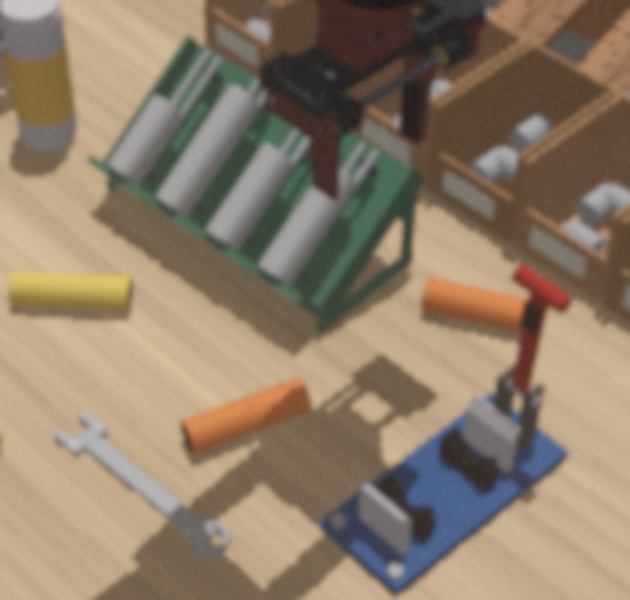

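```bash
python3 - <<'E'
from h import *
for n in ['scene_0','side_0']:
    d=load(n); P=pts(d); hsv=cv2.cvtColor(d['img'],cv2.COLOR_RGB2HSV).astype(int)
    S,V=hsv[...,1],hsv[...,2]
    m=(d['z_map']>0)&(S<50)&(P[...,0]>.57)&(P[...,0]<.76)&(P[...,1]>.04)&(P[...,1]<.34)&(P[...,2]>.07)&(P[...,2]<.2)
    nl,L,st,c=cv2.connectedComponentsWithStats(m.astype(np.uint8))
    for i in range(1,nl):
        if st[i,4]<30: continue
        Q=P[L==i]; print(n,st[i],c[i].round(0),np.percentile(Q,[1,50,99],axis=0).round(3).tolist())
E
```

```text
scene_0 [369 233  58  34 744] [396. 247.] [[0.591, 0.202, 0.072], [0.663, 0.228, 0.106], [0.72, 0.299, 0.14]]
scene_0 [346 240  29  31 336] [360. 253.] [[0.596, 0.136, 0.071], [0.666, 0.147, 0.106], [0.725, 0.168, 0.127]]
scene_0 [322 244  27  31 338] [335. 257.] [[0.601, 0.07, 0.073], [0.681, 0.081, 0.111], [0.728, 0.103, 0.133]]
side_0 [216 106  39  41 556] [235. 126.] [[0.584, 0.267, 0.07], [0.647, 0.283, 0.092], [0.732, 0.329, 0.125]]
side_0 [233 115  37  43 612] [252. 136.] [[0.588, 0.201, 0.07], [0.652, 0.213, 0.102], [0.729, 0.275, 0.139]]
side_0 [249 132  35  38 502] [267. 150.] [[0.589, 0.134, 0.07], [0.644, 0.147, 0.093], [0.718, 0.203, 0.123]]
side_0 [267 136  45  45 547] [287. 159.] [[0.593, 0.07, 0.071], [0.649, 0.082, 0.097], [0.744, 0.121, 0.127]]
```

>>> {"name": "drive_tool", "arguments": {
  "targets": [
    {"x":-0.04,"y":-0.01,"z":-0.012},
    {"x":-0.08,"y":-0.03,"z":-0.03},
    {"x":-0.12,"y":-0.05,"z":-0.04},
    {"x":-0.16,"y":-0.055,"z":-0.05},
    {"x":-0.2,"y":-0.055,"z":-0.06}
  ],
  "jaw": 0.57
}}

```text
invalid input
```

>>> {"name": "drive_tool", "arguments": {
  "targets": [
    {"x":0,"y":0,"z":0},
    {"x":0,"y":0,"z":0},
    {"x":0,"y":0,"z":0}
  ]
}}

```text
invalid input
```

```bash
python3 - <<'E'
from h import *
for n in ['wrist','scene','side']: grab(n,'1')
s=manip.state();print(s['time'],s['tcp_pos'],s['finger_gap'])
E
```

```text
0.3 [6.24817460e-01 2.59277851e-05 2.30412755e-01] 0.08783265639085414
```

View pics/wrist_1.png

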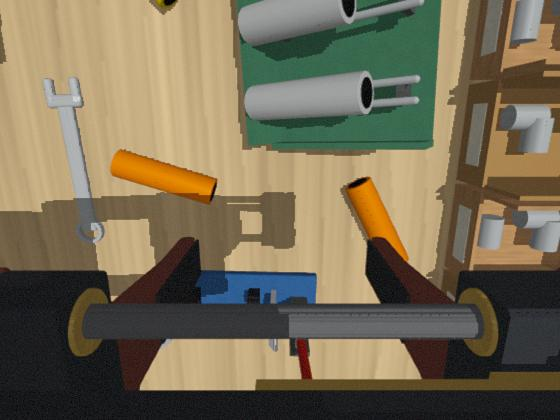

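The arm has not moved, because the call was refused. I left out "roll" in each row, so I'll include it and retry.

>>> {"name": "drive_tool", "arguments": {
  "targets": [
    {"x":-0.04,"y":-0.01,"z":-0.012,"roll":0},
    {"x":-0.08,"y":-0.03,"z":-0.03,"roll":0},
    {"x":-0.12,"y":-0.05,"z":-0.04,"roll":0},
    {"x":-0.16,"y":-0.055,"z":-0.05,"roll":0},
    {"x":-0.2,"y":-0.055,"z":-0.06,"roll":0}
  ],
  "jaw": 0.57
}}

```text
time: 0.8
tcp_pos: [0.5689, -0.2014, 0.2914]
eef_rot: [0.707, 0.707, -0.0, -0.0]
force: [1.3, -0.2, -0.4]
finger_gap: 0.0521
```

>>> {"name": "drive_tool", "arguments": {
  "targets": [
    {"x":0,"y":0,"z":0,"roll":0},
    {"x":0,"y":0,"z":0,"roll":0},
    {"x":0,"y":0,"z":0,"roll":0}
  ]
}}

```text
time: 1.1
tcp_pos: [0.5697, -0.199, 0.2901]
eef_rot: [0.707, 0.707, -0.0, -0.001]
force: [0.2, 1.0, -0.6]
finger_gap: 0.0502
```

```bash
python3 - <<'E'
from h import *
for n in ['wrist','scene','side']: grab(n,'1')
s=manip.state();print(s['time'],s['tcp_pos'],s['finger_gap'])
E
```

```text
1.25 [ 0.5699791  -0.19869675  0.29022762] 0.04972110993984852
```

View pics/wrist_1.png

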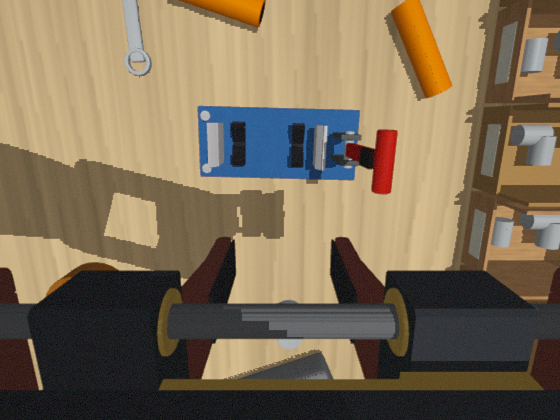

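The wrist view shows the whole cradle: base at (199-358,106-180), stops at (214,145) and (320,148), Vs at (238,143) and (297,145), and the red handle at (385,160).

```bash
python3 - <<'E'
from h import *
d=load('wrist_1'); P=pts(d); hsv=cv2.cvtColor(d['img'],cv2.COLOR_RGB2HSV).astype(int); H,S,V=[hsv[...,i] for i in range(3)]
f=210/np.tan(np.radians(float(d['vertical_fov']))/2)
def ray(u,v,z):
    r=d['R'].T@np.array([(u-d['cx'])/f,(v-d['cy'])/f,1]); c=-d['R'].T@d['t']; return c+r*(z-c[2])/r[2]
m=((H>100)&(H<130)&(S>120)).astype(np.uint8); m[230:]=0
Q=P[m>0]; print('blue z',np.percentile(Q[:,2],[5,50,95]))
# top-face footprint rect by ray casting mask contour
c=max(cv2.findContours(cv2.morphologyEx(m,cv2.MORPH_CLOSE,np.ones((15,15))),0,1)[0],key=cv2.contourArea)
q=np.array([ray(*p[0],.012)[:2] for p in c],np.float32)*1000
print('base rect',cv2.minAreaRect(q))
roi=np.zeros_like(m);roi[100:190,195:370]=1
g=(roi>0)&(S<60)&(P[...,2]>.05)&(P[...,2]<.075)
n,L,st,ce=cv2.connectedComponentsWithStats(g.astype(np.uint8))
for i in range(1,n):
    if st[i,4]>25: X=P[L==i]; print('gray',st[i],X.mean(0).round(4),X.min(0).round(3),X.max(0).round(3))
b=(roi>0)&(V<60)&(P[...,2]>.03)&(P[...,2]<.05)
n,L,st,ce=cv2.connectedComponentsWithStats(b.astype(np.uint8))
for i in range(1,n):
    if st[i,4]>25: X=P[L==i]; print('black',st[i],X.mean(0).round(4),X.min(0).round(3),X.max(0).round(3))
r=((H<6)|(H>172))&(S>150); r[:110]=0;r[210:]=0;r[:,:340]=0
X=P[r&(P[...,2]>.15)]; print('handle',len(X),np.percentile(X,[2,50,98],axis=0).round(4).tolist())
for n in ['scene_1','side_1']:
    d=load(n);P2=pts(d);hh=cv2.cvtColor(d['img'],cv2.COLOR_RGB2HSV).astype(int)
    r=((hh[...,0]<6)|(hh[...,0]>172))&(hh[...,1]>120)&(P2[...,2]>.16)&(P2[...,0]>.55)&(P2[...,0]<.75)&(abs(P2[...,1]+.16)<.06)
    if r.sum(): print(n,r.sum(),np.percentile(P2[r],[2,50,98],axis=0).round(4).tolist())
E
```

```text
blue z [0.00954808 0.01096382 0.01239979]
base rect ((565.0765380859375, -159.77935791015625), (87.5399398803711, 201.8392791748047), 88.5521011352539)
gray [207 123  12  45 474] [ 0.4906 -0.1579  0.0579] [ 0.484 -0.183  0.05 ] [ 0.496 -0.134  0.064]
gray [315 126  12  44 442] [ 0.615 -0.161  0.058] [ 0.61  -0.186  0.05 ] [ 0.621 -0.137  0.064]
gray [345 131  11   4  26] [ 0.645  -0.1436  0.0723] [ 0.64  -0.145  0.069] [ 0.651 -0.142  0.075]
gray [335 140  19  24  91] [ 0.6404 -0.1649  0.0696] [ 0.633 -0.177  0.05 ] [ 0.65  -0.152  0.075]
black [231 122  13  15 171] [ 0.5167 -0.1408  0.0356] [ 0.509 -0.149  0.03 ] [ 0.523 -0.133  0.042]
black [293 124  12  15 153] [ 0.5901 -0.1427  0.0361] [ 0.584 -0.152  0.03 ] [ 0.597 -0.135  0.042]
black [231 151  13  15 158] [ 0.5159 -0.1764  0.0358] [ 0.508 -0.185  0.03 ] [ 0.522 -0.168  0.042]
black [292 153  11  14 144] [ 0.5889 -0.1779  0.0364] [ 0.583 -0.185  0.03 ] [ 0.595 -0.17   0.041]
black [333 156  11   5  27] [ 0.637  -0.1738  0.0409] [ 0.633 -0.177  0.034] [ 0.646 -0.173  0.05 ]
handle 1250 [[0.6434, -0.1851, 0.1797], [0.6491, -0.1607, 0.1874], [0.6572, -0.1383, 0.1897]]
scene_1 221 [[0.5817, -0.2179, 0.1637], [0.6529, -0.1669, 0.1897], [0.6583, -0.1384, 0.4445]]
side_1 125 [[0.6417, -0.1861, 0.1693], [0.6469, -0.1643, 0.1869], [0.6552, -0.1408, 0.1912]]
```

>>> {"name": "drive_tool", "arguments": {
  "targets": [
    {"x":0.04,"y":-0.01,"z":0,"roll":-8},
    {"x":0.085,"y":-0.03,"z":0,"roll":-16},
    {"x":0.13,"y":-0.04,"z":0,"roll":-24},
    {"x":0.175,"y":-0.05,"z":0,"roll":-32},
    {"x":0.21,"y":-0.06,"z":0,"roll":-40}
  ]
}}

```text
time: 1.75
tcp_pos: [0.509, 0.0129, 0.2906]
eef_rot: [0.419, 0.908, 0.0, -0.0]
force: [-0.1, 0.7, 0.6]
finger_gap: 0.05
```

>>> {"name": "drive_tool", "arguments": {
  "targets": [
    {"x":0.02,"y":0.012,"z":0,"roll":-8.5},
    {"x":0.04,"y":0.025,"z":0,"roll":-17},
    {"x":0.064,"y":0.04,"z":0,"roll":-25.5},
    {"x":0.064,"y":0.04,"z":0,"roll":-34},
    {"x":0.064,"y":0.04,"z":0,"roll":-42}
  ]
}}

```text
time: 2.25
tcp_pos: [0.4989, 0.0866, 0.2905]
eef_rot: [0.065, 0.998, -0.0, -0.0]
force: [-0.8, 0.3, 0.4]
finger_gap: 0.0497
```

>>> {"name": "drive_tool", "arguments": {
  "targets": [
    {"x":0,"y":0,"z":0,"roll":-8},
    {"x":0,"y":0,"z":0,"roll":-8},
    {"x":0,"y":0,"z":0,"roll":-8},
    {"x":0,"y":0,"z":0,"roll":-8}
  ]
}}

```text
time: 2.65
tcp_pos: [0.4994, 0.085, 0.2906]
eef_rot: [0.001, 1.0, 0.0, -0.0]
force: [0.1, -0.2, 0.9]
finger_gap: 0.0498
```

```bash
python3 - <<'E'
from h import *
for n in ['wrist','side','scene']: grab(n,'2')
s=manip.state();print(s['time'],s['tcp_pos'],s['eef_rot'],s['q'].round(3))
E
```

```text
2.8 [0.49947322 0.08478149 0.29065825] [ 6.57556230e-04  9.99999783e-01  1.47736617e-05 -2.44823165e-05] [ 0.145  0.177  1.828  0.     1.136 -1.425]
```

View pics/wrist_2.png

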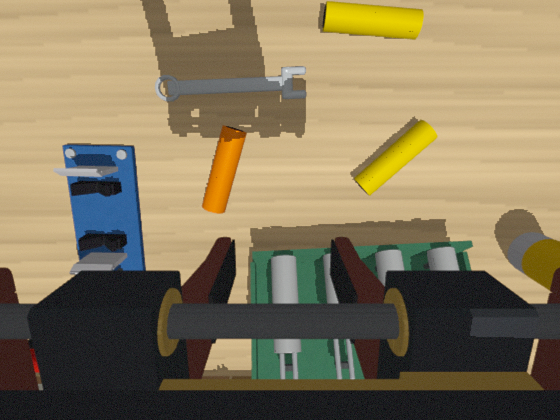

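View pics/side_2.png

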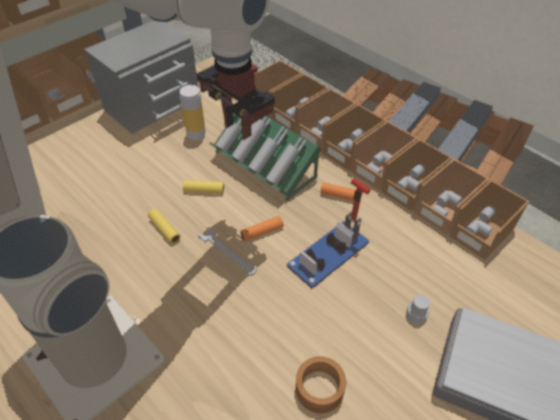

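The camera sits on the robot side, so the gripper hides part of the rack here. The rightmost lane's sleeve shows fully at (285,255-352), and the side view now shows all lanes. I'll measure lengths by combining clouds.

```bash
python3 - <<'E'
from h import *
t=np.radians(35)
for n in ['wrist_0','wrist_2','side_2','side_1','scene_2']:
    d=load(n); P=pts(d); hsv=cv2.cvtColor(d['img'],cv2.COLOR_RGB2HSV).astype(int); S,V=hsv[...,1],hsv[...,2]
    m=(d['z_map']>0)&(S<45)&(V>60)&(P[...,0]>.57)&(P[...,0]<.78)&(P[...,1]>.04)&(P[...,1]<.34)&(P[...,2]>.06)&(P[...,2]<.19)
    # height normal to the slope: keep only points well above rods; board plane unknown -> use n = -sin x + cos z
    N=-np.sin(t)*P[...,0]+np.cos(t)*P[...,2]
    A=np.cos(t)*P[...,0]+np.sin(t)*P[...,2]
    for y in [.082,.148,.214,.28]:
        k=m&(abs(P[...,1]-y)<.025)
        if k.sum()<60: continue
        top=np.percentile(N[k],97); kk=k&(N>top-.013)
        a=A[kk]; lo,hi=np.percentile(a,[1,99]); print(n,y,kk.sum(),'N',top.round(4),'A',lo.round(4),hi.round(4),'len',(hi-lo).round(4),'y lo/hi',np.median(P[...,1][kk&(A<lo+.03)]).round(4),np.median(P[...,1][kk&(A>hi-.03)]).round(4))
E
```

```text
wrist_0 0.082 4515 N -0.2822 A 0.5251 0.6332 len 0.108 y lo/hi 0.084 0.0872
wrist_0 0.148 3490 N -0.2803 A 0.5218 0.6154 len 0.0936 y lo/hi 0.1468 0.1443
wrist_2 0.082 1551 N -0.282 A 0.5243 0.6324 len 0.1082 y lo/hi 0.0851 0.0882
wrist_2 0.148 342 N -0.2831 A 0.522 0.5789 len 0.0569 y lo/hi 0.1374 0.1396
wrist_2 0.214 565 N -0.278 A 0.5181 0.5564 len 0.0384 y lo/hi 0.2117 0.2094
wrist_2 0.28 565 N -0.2762 A 0.5152 0.5419 len 0.0267 y lo/hi 0.2773 0.2773
side_2 0.082 415 N -0.279 A 0.5222 0.6323 len 0.1101 y lo/hi 0.0801 0.0832
side_2 0.148 332 N -0.277 A 0.5206 0.6141 len 0.0935 y lo/hi 0.1458 0.1472
side_2 0.214 348 N -0.2753 A 0.5184 0.6416 len 0.1232 y lo/hi 0.2111 0.2137
side_2 0.28 233 N -0.2733 A 0.5123 0.5934 len 0.0812 y lo/hi 0.2784 0.2762
side_1 0.082 399 N -0.279 A 0.5232 0.6323 len 0.1091 y lo/hi 0.0807 0.0837
side_1 0.148 333 N -0.277 A 0.5206 0.6143 len 0.0937 y lo/hi 0.1461 0.148
side_1 0.214 422 N -0.2756 A 0.5165 0.6412 len 0.1246 y lo/hi 0.2124 0.2153
side_1 0.28 252 N -0.2733 A 0.5153 0.5941 len 0.0788 y lo/hi 0.277 0.2791
scene_2 0.082 146 N -0.2792 A 0.5316 0.6348 len 0.1032 y lo/hi 0.0747 0.0822
scene_2 0.148 131 N -0.2771 A 0.5302 0.6161 len 0.0859 y lo/hi 0.1406 0.1473
scene_2 0.214 180 N -0.2752 A 0.5239 0.645 len 0.1211 y lo/hi 0.2057 0.2134
scene_2 0.28 115 N -0.2734 A 0.5204 0.5985 len 0.0781 y lo/hi 0.2721 0.2777
```

```bash
python3 - <<'E'
from h import *
from scipy.optimize import least_squares
t=np.radians(35)
for n in ['wrist_0','wrist_2','side_2','side_1']:
    d=load(n); P=pts(d); hsv=cv2.cvtColor(d['img'],cv2.COLOR_RGB2HSV).astype(int); S,V=hsv[...,1],hsv[...,2]
    N=-np.sin(t)*P[...,0]+np.cos(t)*P[...,2]
    A=np.cos(t)*P[...,0]+np.sin(t)*P[...,2]
    k=(d['z_map']>0)&(S<45)&(V>60)&(abs(P[...,1]-.083)<.025)&(N>-.297)&(N<-.27)&(A>.53)&(A<.625)
    X=P[k]
    def fn(p,free=True):
        c=np.array([.644,p[0],p[1]]); yaw,pit=p[2],p[3]
        u=np.array([np.cos(pit)*np.cos(yaw),np.cos(pit)*np.sin(yaw),np.sin(pit)])
        D=X-c; return np.linalg.norm(D-np.outer(D@u,u),axis=1)-.016
    r=least_squares(fn,[.084,.089,.05,t],loss='soft_l1',f_scale=.001); p=r.x
    print(n,k.sum(),'y,z at x=.644',p[:2].round(4),'yaw,pitch',np.degrees(p[2:]).round(2),'rms',np.sqrt(np.mean(r.fun**2)).round(5))
E
```

```text
wrist_0 3779 y,z at x=.644 [0.0863 0.0861] yaw,pitch [ 3.05 35.06] rms 0.00052
wrist_2 1215 y,z at x=.644 [0.0863 0.0862] yaw,pitch [ 3.08 35.08] rms 0.0007
side_2 391 y,z at x=.644 [0.0867 0.0876] yaw,pitch [ 3.25 34.85] rms 0.00241
side_1 392 y,z at x=.644 [0.0871 0.0879] yaw,pitch [ 2.86 34.79] rms 0.00226
```

Sleeve C (110 mm) is in the lane at y≈0.086. Its centre is at (0.6457, 0.0864, 0.0873), yaw 3.05° and pitch 35°. Moving above it now.

>>> {"name": "drive_tool", "arguments": {
  "targets": [
    {"x":-0.04,"y":0.001,"z":0.02,"roll":-1.5},
    {"x":-0.085,"y":0.002,"z":0.04,"roll":-3},
    {"x":-0.13,"y":0.002,"z":0.07,"roll":-3},
    {"x":-0.147,"y":0.002,"z":0.1,"roll":-3},
    {"x":-0.147,"y":0.002,"z":0.12,"roll":-3}
  ]
}}

```text
time: 3.3
tcp_pos: [0.6483, 0.0864, 0.1678]
eef_rot: [-0.025, 1.0, -0.0, -0.0]
force: [-0.2, -0.4, -0.8]
finger_gap: 0.05
```

>>> {"name": "drive_tool", "arguments": {
  "targets": [
    {"x":0,"y":0,"z":0,"roll":0},
    {"x":0,"y":0,"z":0,"roll":0},
    {"x":0,"y":0,"z":0,"roll":0}
  ]
}}

```text
time: 3.6
tcp_pos: [0.6471, 0.0869, 0.1724]
eef_rot: [-0.026, 1.0, 0.0, 0.001]
force: [0.7, -0.5, 0.0]
finger_gap: 0.0501
```

```bash
python3 - <<'E'
from h import *
for n in ['wrist','scene']: grab(n,'3')
s=manip.state();print(s['time'],s['tcp_pos'],s['eef_rot'])
E
```

```text
3.7 [0.64710422 0.08690127 0.1725928 ] [-2.61210207e-02  9.99657834e-01  1.24682742e-04  1.37512337e-03]
```

View pics/wrist_3.png

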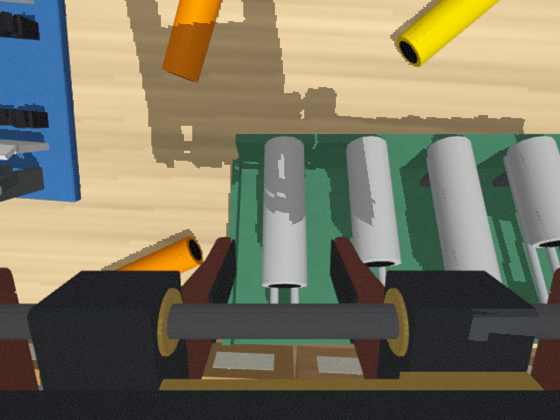

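The sleeve at (284,137–287) is centred between the fingers, so I'll descend.

>>> {"name": "drive_tool", "arguments": {
  "targets": [
    {"x":0,"y":-0.0005,"z":0.02,"roll":0},
    {"x":0,"y":-0.0005,"z":0.045,"roll":0},
    {"x":0,"y":-0.0005,"z":0.07,"roll":0},
    {"x":0,"y":-0.0005,"z":0.088,"roll":0},
    {"x":0,"y":-0.0005,"z":0.096,"roll":0}
  ]
}}

```text
time: 4.2
tcp_pos: [0.646, 0.0863, 0.0741]
eef_rot: [-0.026, 1.0, -0.0, -0.0]
force: [0.3, 0.4, -0.6]
finger_gap: 0.0499
```

>>> {"name": "drive_tool", "arguments": {
  "targets": [
    {"x":0,"y":0,"z":0,"roll":0},
    {"x":0,"y":0,"z":0,"roll":0},
    {"x":0,"y":0,"z":0,"roll":0},
    {"x":0,"y":0,"z":0,"roll":0},
    {"x":0,"y":0,"z":0,"roll":0}
  ],
  "jaw": 0.2,
  "newtons": 20
}}

```text
time: 4.7
tcp_pos: [0.6471, 0.0875, 0.0764]
eef_rot: [-0.026, 1.0, 0.001, 0.001]
force: [-2.3, 5.4, 2.0]
finger_gap: 0.0315
```

>>> {"name": "drive_tool", "arguments": {
  "targets": [
    {"x":0,"y":0,"z":0,"roll":0},
    {"x":0,"y":0,"z":0,"roll":0},
    {"x":0,"y":0,"z":0,"roll":0}
  ]
}}

```text
time: 5.0
tcp_pos: [0.6471, 0.0875, 0.0764]
eef_rot: [-0.026, 1.0, 0.001, 0.001]
force: [-2.6, 5.1, 1.8]
finger_gap: 0.0315
```

>>> {"name": "drive_tool", "arguments": {
  "targets": [
    {"x":0,"y":0.001,"z":-0.005,"roll":0},
    {"x":-0.001,"y":0.001,"z":-0.015,"roll":0},
    {"x":-0.001,"y":0,"z":-0.04,"roll":0},
    {"x":-0.001,"y":0,"z":-0.07,"roll":0},
    {"x":-0.001,"y":0,"z":-0.1,"roll":0}
  ]
}}

```text
time: 5.5
tcp_pos: [0.6475, 0.086, 0.1764]
eef_rot: [-0.026, 1.0, -0.0, 0.0]
force: [-0.5, 0.2, -3.8]
finger_gap: 0.0317
```

>>> {"name": "drive_tool", "arguments": {
  "targets": [
    {"x":0,"y":0,"z":-0.03,"roll":0},
    {"x":0,"y":0,"z":-0.055,"roll":0},
    {"x":0,"y":0,"z":-0.055,"roll":0},
    {"x":0,"y":0,"z":-0.055,"roll":0}
  ]
}}

```text
time: 5.9
tcp_pos: [0.6475, 0.0861, 0.23]
eef_rot: [-0.026, 1.0, -0.0, 0.0]
force: [-0.9, -0.9, -4.4]
finger_gap: 0.0314
```

```bash
python3 - <<'E'
from h import *
for n in ['wrist','side']: grab(n,'4')
s=manip.state();print(s['time'],s['tcp_pos'],s['eef_rot'],s['finger_gap'])
a=cv2.imread('pics/wrist_4.png');b=cv2.imread('pics/side_4.png')
cv2.imwrite('pics/c4.png',np.hstack([cv2.resize(a[60:,100:500],(400,360)),cv2.resize(b[60:260,160:380],(396,360))]))
E
```

```text
6.0 [0.6464533  0.08606432 0.22807964] [-2.61286652e-02  9.99657729e-01 -1.78583044e-04 -1.29838426e-03] 0.031973428605381785
```

View pics/c4.png

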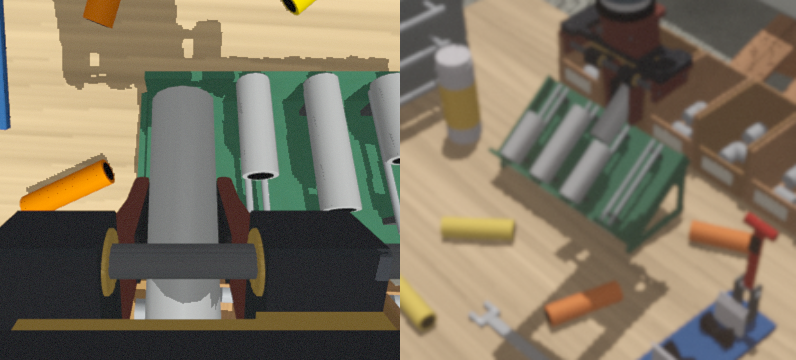

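The sleeve is lifted and the other three have not moved. Now I'll fit its pose in the hand.

```bash
cat > fit.py <<'E'
from h import *
from scipy.optimize import least_squares
def fit(tag,box,p0=None,n='wrist'):
    d=load(f'{n}_{tag}'); P=pts(d); hsv=cv2.cvtColor(d['img'],cv2.COLOR_RGB2HSV).astype(int); S,V=hsv[...,1],hsv[...,2]
    k=(d['z_map']>0)&(S<45)&(V>50)
    for i in range(3): k&=(P[...,i]>box[2*i])&(P[...,i]<box[2*i+1])
    X=P[k]; x0=X[:,0].mean()
    def ax(p): return np.array([np.cos(p[3])*np.cos(p[2]),np.cos(p[3])*np.sin(p[2]),np.sin(p[3])])
    def fn(p):
        u=ax(p); D=X-[x0,p[0],p[1]]; return np.linalg.norm(D-np.outer(D@u,u),axis=1)-.016
    r=least_squares(fn,p0 or [X[:,1].mean(),X[:,2].mean()-.01,0,.5],loss='soft_l1',f_scale=.001); p=r.x
    u=ax(p); c=np.array([x0,p[0],p[1]]); s=(X-c)@u; ok=abs(r.fun)<.002
    lo,hi=np.percentile(s[ok],[.5,99.5]); print(tag,'n',k.sum(),'rms',np.sqrt(np.mean(r.fun[ok]**2)).round(5),'yaw,pitch',np.degrees(p[2:]).round(2),'lo end',(c+u*lo).round(4),'mid(lo+55)',(c+u*(lo+.055)).round(4),'len seen',(hi-lo).round(4))
    return k
E
python3 - <<'E'
from fit import *
fit('4',[.56,.655,.05,.12,.17,.30],[.086,.22,.05,.6])
E
```

```text
4 n 10031 rms 0.00051 yaw,pitch [ 3.08 35.09] lo end [0.6009 0.0823 0.2093] mid(lo+55) [0.6458 0.0847 0.2409] len seen 0.0716
```

>>> {"name": "drive_tool", "arguments": {
  "targets": [
    {"x":0.04,"y":-0.02,"z":-0.01,"roll":1.5},
    {"x":0.075,"y":-0.05,"z":-0.02,"roll":3},
    {"x":0.095,"y":-0.09,"z":-0.02,"roll":4.5},
    {"x":0.105,"y":-0.135,"z":-0.02,"roll":4.5},
    {"x":0.105,"y":-0.18,"z":-0.02,"roll":4.5}
  ]
}}

```text
time: 6.5
tcp_pos: [0.5496, -0.0999, 0.2482]
eef_rot: [0.013, 1.0, 0.0, -0.002]
force: [0.6, -0.3, -3.1]
finger_gap: 0.0316
```

```bash
python3 - <<'E'
from h import *
from scipy.spatial.transform import Rotation as R
s=manip.state(); r=R.from_quat(s['eef_rot']).as_matrix(); print(s['tcp_pos'],r.round(4).tolist(), (r.T@(np.array([.554,-.159,.19])-s['tcp_pos'])).round(4))
E
```

```text
[ 0.54958216 -0.09991474  0.24821201] [[-0.9997, 0.0254, -0.0035], [0.0254, 0.9997, 0.0007], [0.0035, 0.0006, -1.0]] [-0.0061 -0.059   0.0582]
```

>>> {"name": "drive_tool", "arguments": {
  "targets": [
    {"x":-0.003,"y":-0.035,"z":0.01,"roll":0},
    {"x":-0.006,"y":-0.059,"z":0.03,"roll":0},
    {"x":-0.006,"y":-0.059,"z":0.06,"roll":0},
    {"x":-0.006,"y":-0.059,"z":0.095,"roll":0},
    {"x":-0.006,"y":-0.059,"z":0.12,"roll":0}
  ]
}}

```text
time: 7.0
tcp_pos: [0.5544, -0.1579, 0.126]
eef_rot: [0.014, 1.0, 0.001, -0.002]
force: [-0.7, 0.5, -3.1]
finger_gap: 0.0313
```

>>> {"name": "drive_tool", "arguments": {
  "targets": [
    {"x":0,"y":0,"z":0,"roll":0},
    {"x":0,"y":0,"z":0,"roll":0},
    {"x":0,"y":0,"z":0,"roll":0}
  ]
}}

```text
time: 7.3
tcp_pos: [0.5573, -0.1582, 0.1307]
eef_rot: [0.013, 1.0, -0.0, 0.001]
force: [-0.3, 0.8, -3.6]
finger_gap: 0.0313
```

```bash
python3 - <<'E'
from fit import *
for n in ['wrist','side','scene']: grab(n,'5')
fit('5',[.47,.56,-.195,-.125,.07,.21],[-.16,.12,0,.6])
s=manip.state();print(s['time'],s['tcp_pos'],s['eef_rot'],s['force'])
d=load('wrist_5');P=pts(d);hsv=cv2.cvtColor(d['img'],cv2.COLOR_RGB2HSV).astype(int)
g=(hsv[...,1]<60)&(P[...,2]>.052)&(P[...,2]<.066)&(P[...,0]<.505)&(P[...,0]>.47)&(abs(P[...,1]+.16)<.03); X=P[g]; print('stop',g.sum(),X.mean(0),X.min(0),X.max(0))
b=cv2.imread('pics/side_5.png')[130:310,230:430];c=cv2.imread('pics/scene_5.png')[170:350,150:350]
cv2.imwrite('pics/c5.png',np.hstack([cv2.resize(b,(400,360)),cv2.resize(c,(400,360))]))
E
```

```text
5 n 9628 rms 0.00119 yaw,pitch [-1.43 35.83] lo end [ 0.494  -0.158   0.1331] mid(lo+55) [ 0.5386 -0.1591  0.1653] len seen 0.0708
7.45 [ 0.55743025 -0.15820806  0.13109054] [ 1.29867595e-02  9.99914904e-01 -3.30529701e-04  1.19159933e-03] [ 0.28691472  0.31697929 -3.35140018]
stop 1173 [ 0.48963749 -0.15789919  0.05879686] [ 0.48445062 -0.18315909  0.05203282] [ 0.49580427 -0.13328632  0.06418118]
```

View pics/c5.png

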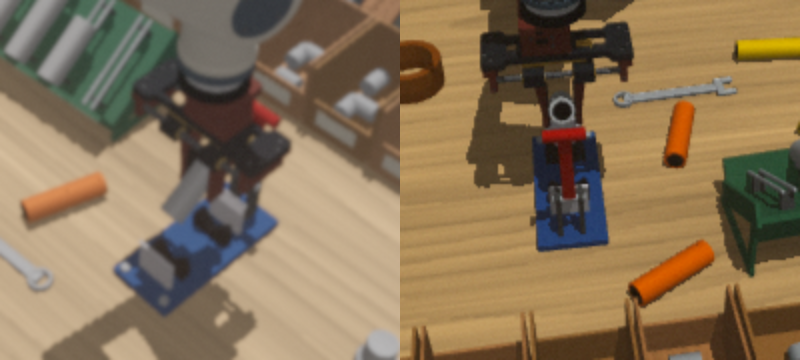

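View pics/wrist_5.png

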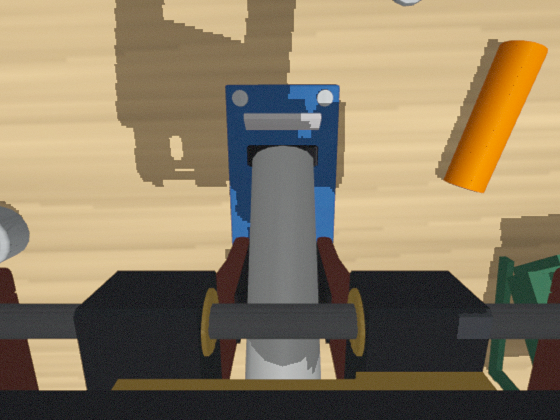

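```bash
python3 - <<'E'
from fit import *
fit('5',[.502,.56,-.195,-.125,.095,.21],[-.16,.12,0,.6])
d=load('wrist_5');P=pts(d)
for r in range(110,200,6): print(r,P[r,284].round(4),d['img'][r,284])
E
```

```text
5 n 9583 rms 0.00118 yaw,pitch [-1.36 35.98] lo end [ 0.4944 -0.158   0.1332] mid(lo+55) [ 0.5389 -0.1591  0.1655] len seen 0.0704
110 [ 0.4819 -0.1564  0.0104] [27 56 98]
116 [ 0.4869 -0.1567  0.0624] [130 130 133]
122 [ 0.4906 -0.1568  0.0596] [122 118 120]
128 [ 0.4947 -0.1568  0.0523] [120 119 118]
134 [ 0.5005 -0.1569  0.0108] [32 60 98]
140 [ 0.5052 -0.157   0.0112] [30 58 96]
146 [ 0.5013 -0.1572  0.1221] [118 119 120]
152 [ 0.5038 -0.1573  0.1253] [119 120 121]
158 [ 0.5065 -0.1574  0.1269] [119 122 122]
164 [ 0.509  -0.1575  0.1295] [120 122 121]
170 [ 0.5116 -0.1575  0.1307] [121 124 121]
176 [ 0.5141 -0.1576  0.1326] [124 123 124]
182 [ 0.5166 -0.1577  0.1346] [119 122 121]
188 [ 0.5191 -0.1577  0.136 ] [120 119 122]
194 [ 0.5216 -0.1578  0.1373] [119 119 119]
```

>>> {"name": "drive_tool", "arguments": {
  "targets": [
    {"x":0.003,"y":0,"z":0.01,"roll":0},
    {"x":0.003,"y":0,"z":0.025,"roll":0},
    {"x":0.003,"y":0,"z":0.04,"roll":0},
    {"x":0.003,"y":0,"z":0.053,"roll":0},
    {"x":0.003,"y":0,"z":0.053,"roll":0}
  ],
  "newtons": 10
}}

```text
time: 7.95
tcp_pos: [0.5518, -0.1574, 0.0739]
eef_rot: [0.013, 1.0, 0.001, -0.002]
force: [-1.3, -0.6, -4.0]
finger_gap: 0.0316
```

>>> {"name": "drive_tool", "arguments": {
  "targets": [
    {"x":0,"y":0,"z":0.002,"roll":0},
    {"x":0,"y":0,"z":0.004,"roll":0},
    {"x":0,"y":0,"z":0.006,"roll":0},
    {"x":0,"y":0,"z":0.008,"roll":0},
    {"x":0,"y":0,"z":0.01,"roll":0}
  ]
}}

```text
time: 8.45
tcp_pos: [0.5537, -0.158, 0.0668]
eef_rot: [0.013, 1.0, -0.0, 0.0]
force: [-0.1, -0.0, -3.9]
finger_gap: 0.0319
```

```bash
python3 - <<'E'
from h import *
for n in ['wrist']: d=grab(n,'6')
P=pts(d)
for r in range(90,200,8): print(r,P[r,282].round(4),d['img'][r,282])
s=manip.state();print(s['time'],s['tcp_pos'],s['force'],s['ft_torque'],s['finger_gap'])
E
```

```text
90 [ 0.4683 -0.1573  0.0113] [ 35  69 106]
98 [ 0.4728 -0.1575  0.01  ] [ 39  71 107]
106 [ 0.4775 -0.1576  0.0119] [ 33  66 106]
114 [ 0.4821 -0.1577  0.0112] [ 38  70 108]
122 [ 0.4864 -0.1577  0.0615] [140 140 140]
130 [ 0.4901 -0.1578  0.0592] [129 127 131]
138 [ 0.4941 -0.1579  0.0534] [126 126 127]
146 [ 0.4976 -0.158   0.059 ] [129 131 131]
154 [ 0.5011 -0.1581  0.0621] [125 129 126]
162 [ 0.5046 -0.1582  0.0646] [127 131 130]
170 [ 0.508  -0.1583  0.0666] [130 130 130]
178 [ 0.5115 -0.1584  0.0682] [133 135 134]
186 [ 0.5146 -0.1584  0.0716] [130 133 133]
194 [ 0.5179 -0.1585  0.0736] [131 134 134]
8.5 [ 0.55350884 -0.15799056  0.06649926] [-0.66330867 -0.69137323 -3.26091441] [ 0.04553656 -0.1036893   0.00219108] 0.03181124140584347
```

View pics/wrist_6.png

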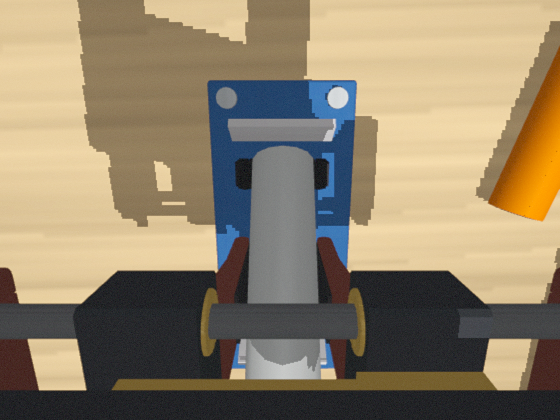

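>>> {"name": "drive_tool", "arguments": {
  "targets": [
    {"x":-0.001,"y":0,"z":0.001,"roll":0},
    {"x":-0.001,"y":0,"z":0.002,"roll":0},
    {"x":-0.001,"y":0,"z":0.003,"roll":0},
    {"x":-0.001,"y":0,"z":0.004,"roll":0},
    {"x":-0.001,"y":0,"z":0.005,"roll":0}
  ]
}}

```text
time: 9.0
tcp_pos: [0.5546, -0.158, 0.0616]
eef_rot: [0.013, 1.0, -0.0, 0.0]
force: [0.3, -1.2, -1.6]
finger_gap: 0.0313
```

>>> {"name": "drive_tool", "arguments": {
  "targets": [
    {"x":0,"y":0,"z":0.001,"roll":0},
    {"x":0,"y":0,"z":0.002,"roll":0},
    {"x":0,"y":0,"z":0.003,"roll":0},
    {"x":0,"y":0,"z":0.004,"roll":0},
    {"x":0,"y":0,"z":0.005,"roll":0}
  ]
}}

```text
time: 9.5
tcp_pos: [0.5562, -0.1585, 0.0574]
eef_rot: [0.013, 1.0, -0.0, 0.002]
force: [5.0, -0.3, 3.9]
finger_gap: 0.0317
```

```bash
cat > look.py <<'E'
import sys
from h import *
tag=sys.argv[1]; d=grab('wrist',tag)
P=pts(d)
L=P[140:200:10,282]
for p in L: print(p.round(4))
print('slope',np.degrees(np.arctan(np.polyfit(P[165:205,282,0],P[165:205,282,2],1)[0])).round(1))
s=manip.state();print(s['time'].__round__(2),s['tcp_pos'].round(4),s['force'].round(1),s['ft_torque'].round(3),s['finger_gap'])
E
python3 look.py 7
```

```text
[ 0.4997 -0.1585  0.0109]
[ 0.5013 -0.1584  0.0569]
[ 0.5058 -0.1586  0.0582]
[ 0.5099 -0.1587  0.0616]
[ 0.5142 -0.1588  0.0629]
[ 0.5181 -0.1589  0.0662]
slope 30.8
9.55 [ 0.5562 -0.1585  0.0573] [ 5.6 -2.   3.7] [-0.122 -0.739  0.045] 0.03141864073217721
```

Contact made. The low end is riding on the V-support and the sleeve is pivoting (35°→31°), so I continue.

>>> {"name": "drive_tool", "arguments": {
  "targets": [
    {"x":0.0,"y":0,"z":0.001,"roll":0},
    {"x":0.0,"y":0,"z":0.002,"roll":0},
    {"x":0.001,"y":0,"z":0.003,"roll":0},
    {"x":0.001,"y":0,"z":0.004,"roll":0},
    {"x":0.001,"y":0,"z":0.005,"roll":0}
  ],
  "newtons": 6
}}

```text
time: 10.05
tcp_pos: [0.552, -0.1577, 0.0508]
eef_rot: [0.013, 1.0, 0.0, -0.001]
force: [0.6, -0.9, -1.7]
finger_gap: 0.0316
```

```bash
python3 look.py 8
```

```text
[ 0.4923 -0.1575  0.0556]
[ 0.4967 -0.1576  0.0562]
[ 0.5009 -0.1577  0.0573]
[ 0.5051 -0.1578  0.0594]
[ 0.509  -0.1579  0.0622]
[ 0.5133 -0.1581  0.0631]
slope 25.3
10.1 [ 0.5521 -0.1576  0.0507] [ 0.1 -1.3 -1.3] [-0.105  0.027  0.047] 0.0319479117576207
```

>>> {"name": "drive_tool", "arguments": {
  "targets": [
    {"x":-0.001,"y":0,"z":0.001,"roll":0},
    {"x":-0.001,"y":0,"z":0.002,"roll":0},
    {"x":-0.001,"y":0,"z":0.003,"roll":0},
    {"x":-0.001,"y":0,"z":0.004,"roll":0},
    {"x":-0.001,"y":0,"z":0.006,"roll":0}
  ]
}}

```text
time: 10.6
tcp_pos: [0.5549, -0.1581, 0.0458]
eef_rot: [0.013, 1.0, -0.0, 0.0]
force: [0.1, -1.4, -1.1]
finger_gap: 0.032
```

```bash
python3 look.py 9
```

```text
[ 0.4951 -0.1579  0.0534]
[ 0.4991 -0.158   0.0561]
[ 0.5032 -0.1582  0.0572]
[ 0.5073 -0.1583  0.0588]
[ 0.5113 -0.1584  0.0602]
[ 0.5152 -0.1585  0.0623]
slope 18.2
10.65 [ 0.5548 -0.1581  0.0455] [ 0.9 -0.7 -2.6] [-0.127 -0.095 -0.008] 0.031670319278027353
```

>>> {"name": "drive_tool", "arguments": {
  "targets": [
    {"x":0,"y":0,"z":0.001,"roll":0},
    {"x":0,"y":0,"z":0.002,"roll":0},
    {"x":0,"y":0,"z":0.003,"roll":0},
    {"x":0,"y":0,"z":0.004,"roll":0},
    {"x":0,"y":0,"z":0.006,"roll":0}
  ]
}}

```text
time: 11.15
tcp_pos: [0.5547, -0.1581, 0.0397]
eef_rot: [0.013, 1.0, -0.0, 0.0]
force: [1.2, -0.8, -2.0]
finger_gap: 0.0317
```

```bash
python3 look.py 10
```

```text
[ 0.4946 -0.1579  0.0515]
[ 0.4983 -0.158   0.0568]
[ 0.5022 -0.1581  0.0585]
[ 0.5063 -0.1582  0.058 ]
[ 0.5105 -0.1583  0.0579]
[ 0.5142 -0.1584  0.0601]
slope 10.5
11.2 [ 0.5545 -0.158   0.0394] [ 1.  -1.8 -2.2] [-0.106 -0.173  0.029] 0.032021998692596726
```

View pics/wrist_10.png

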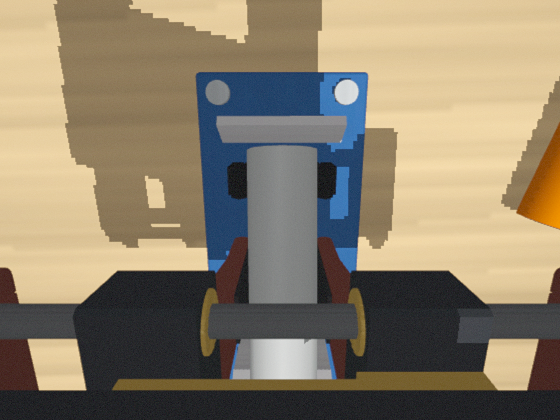

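The slope is down to 10.5°, with the low end seated just inside the stop at row 143. Continuing.

>>> {"name": "drive_tool", "arguments": {
  "targets": [
    {"x":0,"y":0,"z":0.001,"roll":0},
    {"x":0,"y":0,"z":0.002,"roll":0},
    {"x":0,"y":0,"z":0.003,"roll":0},
    {"x":0,"y":0,"z":0.004,"roll":0},
    {"x":0,"y":0,"z":0.005,"roll":0}
  ]
}}

```text
time: 11.7
tcp_pos: [0.5546, -0.158, 0.0346]
eef_rot: [0.013, 1.0, -0.0, 0.0]
force: [1.4, -2.1, -1.4]
finger_gap: 0.0319
```

```bash
python3 look.py 11
```

```text
[ 0.494  -0.1578  0.0536]
[ 0.4976 -0.1579  0.0576]
[ 0.5014 -0.158   0.0587]
[ 0.5053 -0.1581  0.0584]
[ 0.5092 -0.1582  0.0588]
[ 0.5132 -0.1583  0.0589]
slope 4.0
11.75 [ 0.5545 -0.158   0.0344] [ 1.3 -1.1 -2. ] [-0.176 -0.22   0.04 ] 0.0321019204570717
```

>>> {"name": "drive_tool", "arguments": {
  "targets": [
    {"x":0,"y":0,"z":0.001,"roll":0},
    {"x":0,"y":0,"z":0.002,"roll":0},
    {"x":0,"y":0,"z":0.003,"roll":0},
    {"x":0,"y":0,"z":0.004,"roll":0},
    {"x":0,"y":0,"z":0.004,"roll":0}
  ]
}}

```text
time: 12.25
tcp_pos: [0.5547, -0.1582, 0.0309]
eef_rot: [0.013, 1.0, -0.0, 0.0]
force: [0.1, -3.4, 2.0]
finger_gap: 0.0317
```

```bash
python3 look.py 12; python3 - <<'E'
from h import *
for n in ['scene','side']: grab(n,'12')
b=cv2.imread('pics/side_12.png')[150:300,250:410];c=cv2.imread('pics/scene_12.png')[190:340,155:315]
cv2.imwrite('pics/c12.png',np.hstack([cv2.resize(b,(400,375)),cv2.resize(c,(400,375))]))
E
```

```text
[ 0.4939 -0.158   0.0529]
[ 0.498  -0.1581  0.0503]
[ 0.5011 -0.1582  0.0576]
[ 0.5049 -0.1583  0.0582]
[ 0.5086 -0.1584  0.0586]
[ 0.5126 -0.1585  0.0583]
slope 0.3
12.3 [ 0.5546 -0.1582  0.0309] [ 0.3 -3.   1.2] [-0.366  0.003  0.01 ] 0.03186156928292762
```

View pics/c12.png

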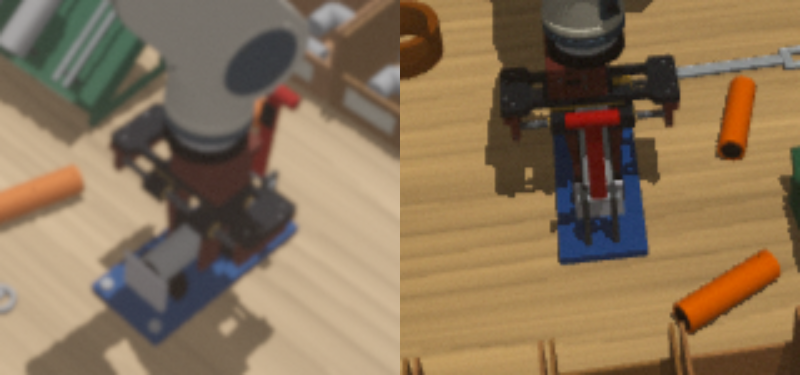

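The sleeve is level and the cradle carries its weight. Release and rise.

>>> {"name": "drive_tool", "arguments": {
  "targets": [
    {"x":0,"y":0,"z":0,"roll":0},
    {"x":0,"y":0,"z":0,"roll":0},
    {"x":0,"y":0,"z":0,"roll":0},
    {"x":0,"y":0,"z":0,"roll":0}
  ],
  "jaw": 0.55
}}

```text
time: 12.8
tcp_pos: [0.5543, -0.1578, 0.0305]
eef_rot: [0.013, 1.0, 0.0, -0.0]
force: [0.1, -0.4, 0.5]
finger_gap: 0.0485
```

>>> {"name": "drive_tool", "arguments": {
  "targets": [
    {"x":0,"y":0,"z":-0.02,"roll":0},
    {"x":0,"y":0,"z":-0.06,"roll":0},
    {"x":0,"y":0,"z":-0.1,"roll":0},
    {"x":0,"y":0,"z":-0.145,"roll":0},
    {"x":0,"y":0,"z":-0.19,"roll":0}
  ]
}}

```text
time: 13.3
tcp_pos: [0.554, -0.1577, 0.2222]
eef_rot: [0.013, 1.0, 0.0, -0.0]
force: [2.1, 0.3, -0.4]
finger_gap: 0.0485
```

>>> {"name": "drive_tool", "arguments": {
  "targets": [
    {"x":-0.03,"y":0,"z":-0.04,"roll":0},
    {"x":-0.07,"y":0,"z":-0.06,"roll":0},
    {"x":-0.1,"y":0,"z":-0.06,"roll":0},
    {"x":-0.1,"y":0,"z":-0.06,"roll":0},
    {"x":-0.1,"y":0,"z":-0.06,"roll":0}
  ],
  "jaw": 0
}}

```text
time: 13.8
tcp_pos: [0.654, -0.1603, 0.2797]
eef_rot: [0.013, 1.0, 0.0, -0.001]
force: [-0.9, 0.4, 0.1]
finger_gap: 0.0116
```

```bash
python3 - <<'E'
from fit import *
for n in ['wrist','scene','side']: grab(n,'13')
fit('13',[.505,.60,-.195,-.125,.046,.068],[-.16,.044,0,0])
s=manip.state();print(s['time'],s['tcp_pos'],s['force'],s['finger_gap'])
for n in ['wrist_13','side_13','scene_13']:
    d=load(n);P2=pts(d);hh=cv2.cvtColor(d['img'],cv2.COLOR_RGB2HSV).astype(int)
    r=((hh[...,0]<6)|(hh[...,0]>172))&(hh[...,1]>140)&(P2[...,2]>.165)&(P2[...,2]<.2)&(P2[...,0]>.60)&(P2[...,0]<.72)&(abs(P2[...,1]+.16)<.06)
    if r.sum(): print(n,r.sum(),np.percentile(P2[r],[2,50,98],axis=0).round(4).tolist())
E
```

```text
13 n 2597 rms 0.00066 yaw,pitch [-1.45 -0.02] lo end [ 0.5054 -0.1587  0.0426] mid(lo+55) [ 0.5604 -0.16    0.0425] len seen 0.0942
13.95 [ 0.65314389 -0.16050786  0.27995418] [-0.38536308  0.04976679  0.19190556] 0.0013551501869424785
wrist_13 1155 [[0.6437, -0.1852, 0.1821], [0.6495, -0.1619, 0.1875], [0.6573, -0.1388, 0.1896]]
side_13 122 [[0.642, -0.1857, 0.1702], [0.6466, -0.1648, 0.1874], [0.6556, -0.1408, 0.1923]]
scene_13 155 [[0.6476, -0.1849, 0.1674], [0.6538, -0.1613, 0.1873], [0.6585, -0.1378, 0.1929]]
```

View pics/wrist_13.png

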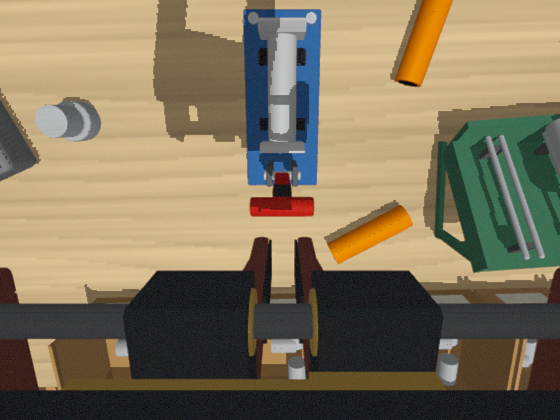

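View pics/side_13.png

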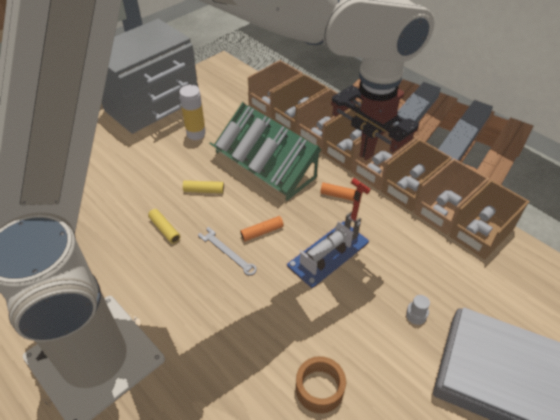

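The sleeve is seated: pitch −0.02°, axis z≈0.0425, both stops clear. The handle is at (0.650, −0.161, 0.181). I'll place the closed fingers behind it on its +x side.

>>> {"name": "drive_tool", "arguments": {
  "targets": [
    {"x":-0.025,"y":-0.001,"z":0.0,"roll":0},
    {"x":-0.025,"y":-0.001,"z":0.02,"roll":0},
    {"x":-0.025,"y":-0.001,"z":0.05,"roll":0},
    {"x":-0.025,"y":-0.001,"z":0.08,"roll":0},
    {"x":-0.025,"y":-0.001,"z":0.094,"roll":0}
  ]
}}

```text
time: 14.45
tcp_pos: [0.6771, -0.1619, 0.1837]
eef_rot: [0.013, 1.0, 0.001, -0.002]
force: [-0.9, 0.3, -0.6]
finger_gap: 0.0007
```

>>> {"name": "drive_tool", "arguments": {
  "targets": [
    {"x":0,"y":0,"z":0,"roll":0},
    {"x":0,"y":0,"z":0,"roll":0}
  ]
}}

```text
time: 14.65
tcp_pos: [0.6797, -0.1625, 0.1876]
eef_rot: [0.013, 1.0, -0.0, 0.0]
force: [0.3, 0.6, 0.5]
finger_gap: 0.0007
```

```bash
python3 - <<'E'
from h import *
grab('wrist','14'); grab('side','14'); s=manip.state();print(s['time'],s['tcp_pos'],s['force'],s['finger_gap'])
b=cv2.imread('pics/side_14.png')[110:290,270:450];c=cv2.imread('pics/wrist_14.png')[60:,140:420]
cv2.imwrite('pics/c14.png',np.hstack([cv2.resize(b,(400,400)),cv2.resize(c,(311,400))]))
E
```

```text
14.75 [ 0.68040333 -0.16260896  0.18862395] [-0.36971064 -0.19513592  0.09690598] 0.0006948815056621388
```

View pics/c14.png

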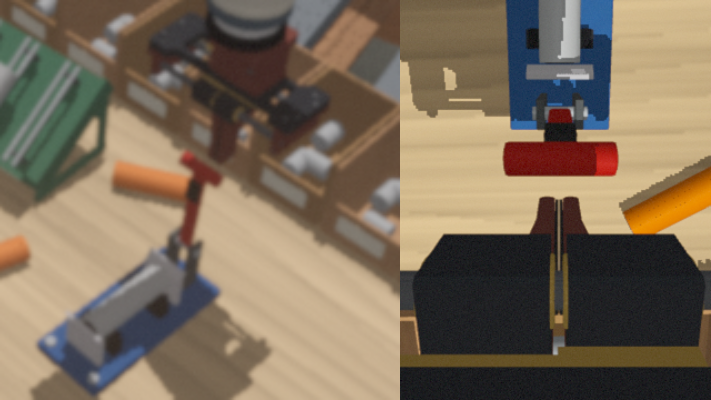

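>>> {"name": "drive_tool", "arguments": {
  "targets": [
    {"x":0.01,"y":0,"z":0.002,"roll":0},
    {"x":0.019,"y":0,"z":0.002,"roll":0},
    {"x":0.028,"y":0,"z":0.002,"roll":0},
    {"x":0.037,"y":0,"z":0.003,"roll":0},
    {"x":0.046,"y":0,"z":0.004,"roll":0}
  ]
}}

```text
time: 15.25
tcp_pos: [0.6327, -0.1611, 0.1829]
eef_rot: [0.013, 1.0, -0.0, 0.0]
force: [1.0, 0.2, -1.4]
finger_gap: 0.0
```

```bash
python3 - <<'E'
from h import *
grab('wrist','15'); grab('side','15'); s=manip.state();print(s['time'],s['tcp_pos'],s['force'])
b=cv2.imread('pics/side_15.png')[110:290,270:450];c=cv2.imread('pics/wrist_15.png')[60:,140:420]
cv2.imwrite('pics/c15.png',np.hstack([cv2.resize(b,(400,400)),cv2.resize(c,(311,400))]))
E
```

```text
15.35 [ 0.63170262 -0.16098789  0.18235442] [-0.01095119 -0.7902702  -0.84190592]
```

View pics/c15.png

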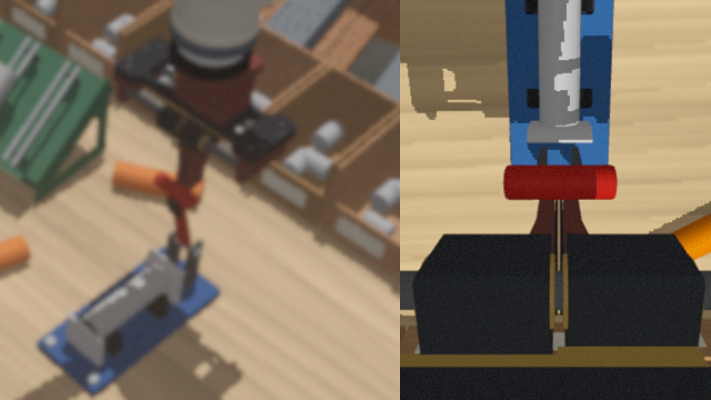

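>>> {"name": "drive_tool", "arguments": {
  "targets": [
    {"x":0.012,"y":0,"z":0.002,"roll":0},
    {"x":0.025,"y":0,"z":0.005,"roll":0},
    {"x":0.034,"y":0,"z":0.008,"roll":0},
    {"x":0.043,"y":0,"z":0.013,"roll":0},
    {"x":0.053,"y":0,"z":0.018,"roll":0}
  ]
}}

```text
time: 15.85
tcp_pos: [0.5799, -0.1597, 0.1643]
eef_rot: [0.013, 1.0, -0.0, 0.0]
force: [2.6, -0.6, 0.2]
finger_gap: 0.0004
```

```bash
python3 - <<'E'
from h import *
grab('wrist','16'); grab('side','16'); s=manip.state();print(s['time'],s['tcp_pos'],s['force'])
b=cv2.imread('pics/side_16.png')[110:290,270:450];c=cv2.imread('pics/wrist_16.png')[60:,140:420]
cv2.imwrite('pics/c16.png',np.hstack([cv2.resize(b,(400,400)),cv2.resize(c,(311,400))]))
d=load('wrist_16');P2=pts(d);hh=cv2.cvtColor(d['img'],cv2.COLOR_RGB2HSV).astype(int)
r=((hh[...,0]<6)|(hh[...,0]>172))&(hh[...,1]>140)&(P2[...,2]>.07)&(P2[...,2]<.2)&(P2[...,0]>.5)&(P2[...,0]<.72)&(abs(P2[...,1]+.16)<.03)
print(r.sum(),np.percentile(P2[r],[2,50,98],axis=0).round(4).tolist())
E
```

```text
15.95 [ 0.57836861 -0.15944889  0.16367189] [0.17538661 0.48452694 0.0104595 ]
2881 [[0.5586, -0.1829, 0.1491], [0.5646, -0.1604, 0.1561], [0.5773, -0.1368, 0.1894]]
```

View pics/c16.png

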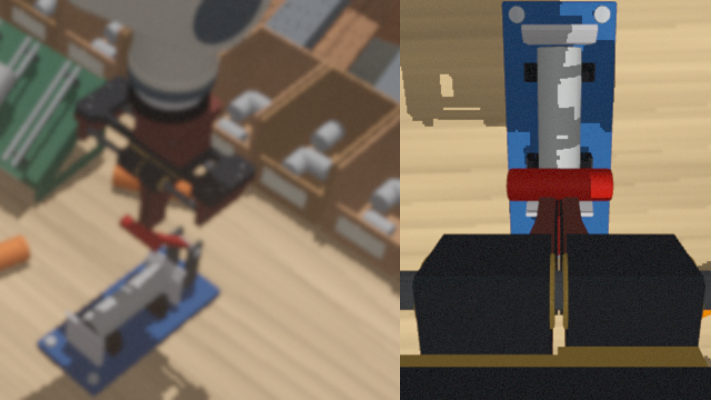

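>>> {"name": "drive_tool", "arguments": {
  "targets": [
    {"x":0.007,"y":0,"z":0.003,"roll":0},
    {"x":0.016,"y":0,"z":0.01,"roll":0},
    {"x":0.023,"y":0,"z":0.02,"roll":0},
    {"x":0.029,"y":0,"z":0.03,"roll":0},
    {"x":0.033,"y":0,"z":0.04,"roll":0}
  ]
}}

```text
time: 16.45
tcp_pos: [0.5462, -0.1587, 0.1235]
eef_rot: [0.013, 1.0, 0.0, -0.001]
force: [-1.6, -0.9, 1.7]
finger_gap: 0.0004
```

```bash
python3 - <<'E'
from h import *
grab('wrist','17'); grab('side','17'); s=manip.state();print(s['time'],s['tcp_pos'],s['force'])
b=cv2.imread('pics/side_17.png')[110:290,270:450];c=cv2.imread('pics/wrist_17.png')[60:,140:420]
cv2.imwrite('pics/c17.png',np.hstack([cv2.resize(b,(400,400)),cv2.resize(c,(311,400))]))
E
```

```text
16.55 [ 0.54580891 -0.15839561  0.12269042] [ 0.02927994 -0.35623453  0.93254286]
```

View pics/c17.png

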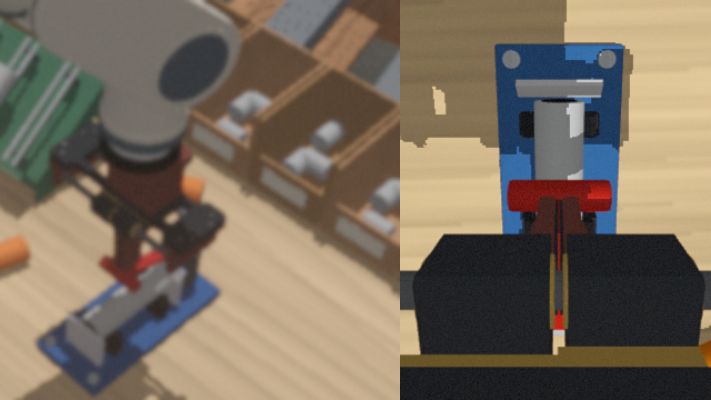

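>>> {"name": "drive_tool", "arguments": {
  "targets": [
    {"x":0.004,"y":0,"z":0.009,"roll":0},
    {"x":0.007,"y":0,"z":0.018,"roll":0},
    {"x":0.009,"y":0,"z":0.026,"roll":0},
    {"x":0.01,"y":0,"z":0.033,"roll":0},
    {"x":0.01,"y":0,"z":0.036,"roll":0}
  ]
}}

```text
time: 17.05
tcp_pos: [0.537, -0.1585, 0.0877]
eef_rot: [0.013, 1.0, 0.0, -0.001]
force: [-0.2, -0.2, 1.5]
finger_gap: 0.0004
```

>>> {"name": "drive_tool", "arguments": {
  "targets": [
    {"x":0,"y":0,"z":0.001,"roll":0},
    {"x":0,"y":0,"z":0.002,"roll":0},
    {"x":0,"y":0,"z":0.002,"roll":0}
  ]
}}

```text
time: 17.35
tcp_pos: [0.5376, -0.1586, 0.0867]
eef_rot: [0.013, 1.0, -0.0, 0.0]
force: [-0.6, -0.7, 0.3]
finger_gap: 0.0006
```

```bash
python3 - <<'E'
from h import *
grab('wrist','18'); s=manip.state();print(s['time'],s['tcp_pos'],s['force'],s['ft_torque'])
E
```

```text
17.4 [ 0.53767582 -0.15860153  0.08680997] [-0.26878933 -0.4299552  -0.30597301] [ 0.10201105 -0.14153594 -0.03701463]
```

View pics/wrist_18.png

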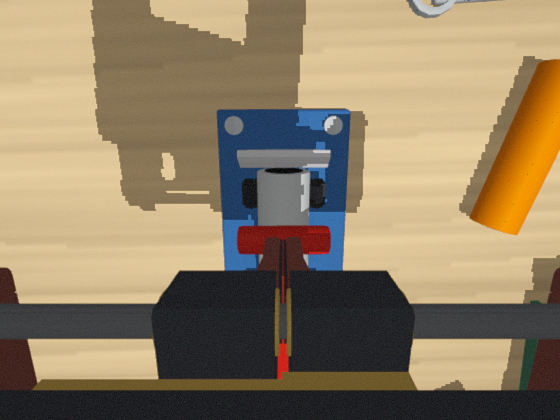

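The force is not up yet, so I press on until the end of travel shows in it.

>>> {"name": "drive_tool", "arguments": {
  "targets": [
    {"x":0,"y":0,"z":0.001,"roll":0},
    {"x":0,"y":0,"z":0.002,"roll":0},
    {"x":0,"y":0,"z":0.003,"roll":0},
    {"x":0,"y":0,"z":0.003,"roll":0}
  ]
}}

```text
time: 17.8
tcp_pos: [0.538, -0.1587, 0.0854]
eef_rot: [0.013, 1.0, -0.0, 0.001]
force: [-5.0, 1.8, 16.6]
finger_gap: 0.0005
```

16.6 N means end of travel, with the tip at 0.077 ≈ the handle top when shut. I'll back off and check.

>>> {"name": "drive_tool", "arguments": {
  "targets": [
    {"x":0,"y":0,"z":-0.01,"roll":0},
    {"x":0,"y":0,"z":-0.04,"roll":0},
    {"x":0,"y":0,"z":-0.08,"roll":0},
    {"x":-0.03,"y":0,"z":-0.12,"roll":0},
    {"x":-0.07,"y":0,"z":-0.16,"roll":0}
  ]
}}

```text
time: 18.3
tcp_pos: [0.6029, -0.1603, 0.2417]
eef_rot: [0.013, 1.0, -0.0, 0.0]
force: [0.2, -0.3, -0.5]
finger_gap: 0.0001
```

>>> {"name": "drive_tool", "arguments": {
  "targets": [
    {"x":-0.04,"y":0,"z":-0.03,"roll":0},
    {"x":-0.06,"y":0,"z":-0.03,"roll":0},
    {"x":-0.06,"y":0,"z":-0.03,"roll":0},
    {"x":-0.06,"y":0,"z":-0.03,"roll":0}
  ]
}}

```text
time: 18.7
tcp_pos: [0.6619, -0.1616, 0.2681]
eef_rot: [0.013, 1.0, 0.0, -0.001]
force: [-0.6, -0.3, 0.3]
finger_gap: 0.0003
```

```bash
python3 - <<'E'
from fit import *
for n in ['wrist','scene','side']: grab(n,'19')
s=manip.state();print(s['time'],s['tcp_pos'],s['force'])
d=load('wrist_19');P2=pts(d);hh=cv2.cvtColor(d['img'],cv2.COLOR_RGB2HSV).astype(int)
r=((hh[...,0]<6)|(hh[...,0]>172))&(hh[...,1]>140)&(P2[...,2]>.06)&(P2[...,2]<.2)&(P2[...,0]>.5)&(P2[...,0]<.72)&(abs(P2[...,1]+.16)<.03)
X=P2[r]; print('red',r.sum(),np.percentile(X,[2,50,98],axis=0).round(4).tolist())
hb=X[abs(X[:,1]+.16)>.012]; print('handle top',np.percentile(hb,[2,50,98],axis=0).round(4).tolist())
b=X[(abs(X[:,1]+.16)<.007)&(X[:,0]>.55)&(X[:,0]<.635)]
if len(b)>20: q=np.polyfit(b[:,0],b[:,2],1); print('bar slope deg',np.degrees(np.arctan(q[0])),'z',b[:,2].mean())
fit('19',[.502,.525,-.195,-.125,.046,.068],[-.16,.044,0,0])
E
```

```text
18.85 [ 0.66131455 -0.16176679  0.2681863 ] [-0.16208763  0.29580997 -0.42804355]
red 2388 [[0.5269, -0.1808, 0.0711], [0.5611, -0.1603, 0.0732], [0.6375, -0.1377, 0.0773]]
handle top [[0.526, -0.183, 0.0711], [0.5339, -0.1473, 0.0755], [0.5408, -0.1349, 0.0778]]
bar slope deg 0.052446775318856366 z 0.07284180002956515
19 n 654 rms 0.00068 yaw,pitch [-2.02  0.45] lo end [ 0.5019 -0.1584  0.0424] mid(lo+55) [ 0.5569 -0.1604  0.0429] len seen 0.0209
```

View pics/wrist_19.png

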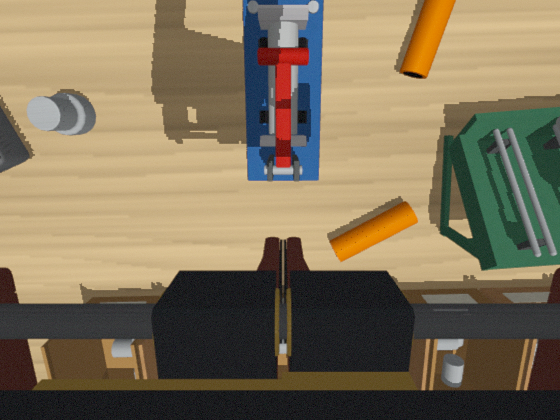

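View pics/side_19.png

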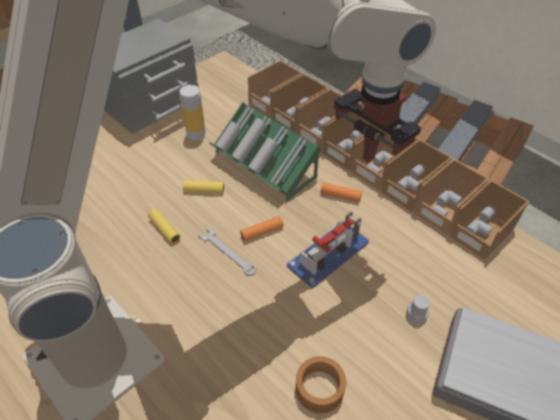

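View pics/scene_19.png

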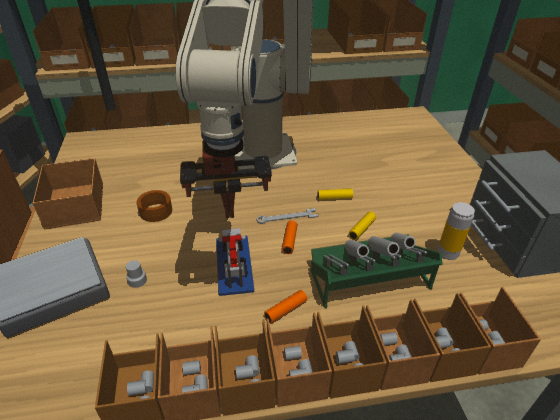

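The arm is level over the sleeve (bar slope 0.05°), nothing else has shifted, and the robot is clear. Handing in.

```bash
python3 -c "
from plant import workorder; print(workorder.finish_job())"
```

```text
the job is handed in; nothing more can be done
None
```

The 110 mm sleeve (sleeve C, from the lane at y≈0.086) is in the cradle with the red hold-down arm shut over it. I handed the job in at about 19 s of the 69 s allowed.

- **Placing:** I rested the sleeve's low end on the V-support, let it pivot level in a light grip while lowering, and released it only once the cradle carried its weight. Forces stayed at a few newtons.
- **Sleeve seat:** before the arm was shut, the sleeve measured −0.02° pitch with its axis at z≈0.0425 m. The nominal height is 0.044 m, so this is within the calibration error. After shutting, only a short stretch was visible; that rougher fit gave 0.45° and about 0.043 m.
- **Hold-down arm:** the fingers met the end of travel with 16.6 N. After backing off, the bar sloped 0.05° and its handle top was at about 0.077 m, so it is fully shut.
- **Surroundings:** in the last pictures the other three sleeves and the bystanders look unmoved, by eye only. The gripper is well clear.

The first drive call was refused because I left out "roll"; it moved nothing. None of the final checks failed.

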